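# Widen the bottle bay to its red marker

## Robot

A 6-joint arm with a two-finger parallel gripper is mounted at the origin on the work surface; the furniture and walls round the work are solid. World frame = base frame: x ahead of the robot, y to its left, z up, the work surface at z = 0. Lengths are in m, angles in rad, forces in N, time in s.
With the tool pointing down it reaches from about 0.3 to 0.875 m from the base axis. Payload 6.4 kg.
Tool frame: the origin (TCP) lies between the finger pads; the fingertips stand 8 mm ahead of it and the grasp point (between the pads) lies 11 mm behind it (ctrl.finger_overhang is the distance from the TCP to the fingertips, in m); z points along the fingers, y is the line along which they close (so a half turn about z gives the same grasp; the last joint's range is limited). The gripper opens to 85 mm and grips with 20 to 120 N. Pads are 22 mm wide; open, the fingers measure 114 mm over their backs; the gripper's body (76 mm by 85 mm) begins 54 mm behind the grasp point. The pads swing forward as they close: fully open they stand 13 mm farther back than shut.
Start: joints at [-1.348, 0.181, 1.607, -0, 1.354, -0.206], TCP at [0.239, -0.523, 0.239] pointing down, gripper open.
Joint ranges: [-2.99, 2.99], [-0.89, 2.07], [0.3, 2.58], [-1.14, 4.28], [0, 2.63], [-3.12, 3.12]. Speed limits (rad/s): [2.57, 2.57, 3.01, 3.14, 3.14, 3.14].

## Interface

Orientations are given as a unit quaternion [w, x, y, z].
In Python, from bench import ctrl, camera gives the robot as it stands.
- The arm moves only by the shell command python3 -m pendant 'ROWS' [OPENING]. ROWS is JSON, a list of rows, each a list of 6 numbers: the shift along the world's x, y, z normalised to -1 to 1, where 1 is 200 mm, then the turn, a rotation vector about the world's x, y, z normalised to -1 to 1, where 1 is pi/2 rad. In form: [[dx, dy, dz, rx, ry, rz], ...]. A call has exactly 10 rows; each row shifts and turns the commanded pose from where the row before left it; what a row does not reach is not made up. A row lasts 1/8 s, in which the tool goes at most 62.5 mm and 10.7 degrees, less where a joint would pass 70% of its speed; a pose out of reach is approached as far as the arm can. A call with a number of a shift or a turn outside -1 to 1 is refused whole. A call with a gripper value outside its range is refused whole. OPENING is the opening, from -1 (shut) to 1 (fully open), set as the call begins (- or left out, the last holds). The fingers move at their own pace and stop on an object; the grip force is fixed at half the most. Time passes only in rows, so rows that do not move let the fingers close, or fill a call up. It gives the time, the measured TCP pose, the force, the opening and the grip force at its end, in the units of the state.
- ctrl.get_obs(): the state, without advancing time (a new reading comes with each control period).
- camera(name): name is "scene" or "top"; returns a dict with "color" (400x640x3 uint8, blue, green, red), "fx", "fy", "cx", "cy" (pixels), "xyz" and "rotation" of the camera in the world. Camera axes: x right, y down, z forward; pixel columns grow to the right and rows downward; lengths in m; the calibration is good to about 2 mm. A picture is of the moment at which its call begins. There is no depth.
- ctrl.hand_in(): hands the job in; it is judged then, once.
The state is a dict: "time_s": time; "q": joint angles; "dq": joint speeds; "joint_efforts": joint torques, N m; "eef_pos": TCP position; "eef_rot": TCP orientation; "wrist_force": force on the tool from outside, world axes, zero at the start; "torque": the same for the moment, N m; "opening": opening from 0.0 (shut) to 1.0 (fully open); "grasp_force": force on a finger pad.
Only numpy, scipy, OpenCV 4.12 (cv2) and the standard library are available. Lean on these libraries where they do the work, as an engineer would, in place of code of your own. Each camera call takes 0.05 s, during which the arm holds its last target. There are 200 camera calls.

## Task

Widen the bottle bay: with the fingertips press down the red release paddle on the blue sliding jaw and, keeping it pressed, push the jaw back along its bar, away from the bottles, until its black pointer lines up with the red marker clip. Then let go so that the release springs up and the jaw locks there. Do not squeeze the jaw or force it back without the release, and leave the bottles and everything else standing where they are.

Things in the scene. Friction and masses are not known exactly. Their poses are not given: they have to be found in the camera images.
- bay: Fixed bottle bay: a grey deck, 360 x 180 mm, top 46 mm above the bench, on four legs over a black tray; on it an aluminium bar, 26 mm wide, top 74 mm above the bench. Origin: under the bar's centre line, bench level. x axis: along the bar, BACK (the way to push the jaw, away from the bottles); y: to the bottles' side; z up. End plate at x = -175 mm, 129 mm up. End blocks, 86 mm up.
- jaw (a joint): Travel of the blue jaw back along the bar (m), 0 to 0.145, along the bay's x axis; at value q its push face is at x = -50 mm + q in the bay's frame. Sliding friction 3 N. With the release up, a pawl stops it going back (+x), though it can be pushed forward (to the bottles) with about 6 N; with the release pressed it slides both ways. It stays where it is left.
- release (a joint): Angle of the red release paddle (rad): 0 to -0.05 when up (locked), 0.26 fully pressed (hard stop); the pawl is well clear from 0.08 on. Sprung: it rises when let go. Pressed 18 mm in front of the push face it takes about 4 N to start and 7 N to go fully down, sinking 8 mm there; nearer to the face it takes more.
- release_pad (a point): Middle of the top of the red paddle, 102 mm above the bench when up, 18 mm in front (-x of the bay) of the push face. The paddle is 36 mm long along the bar and 30 mm wide, lies over the bar, and runs from the push face towards the bay's -x; its free end tips down. Its pivot is 14 mm behind the push face, 96 mm above the bench.
- jaw_face (a point): Point on the push face of the blue jaw housing, on the bar's centre line, 125 mm up. The face is upright across the bar, 46 mm wide, 108 to 150 mm above the bench, directly behind (+x) the paddle: push it to the bay's +x with the fingertip that holds the paddle down. On the +y side the jaw has an upright plate, 48 to 136 mm up, reaching 115 mm out from the bar's centre line.
- jaw_pointer (a point): Tip of the jaw's black pointer, a 5 mm thick finger, 84 mm above the bench, 26 mm behind (+x) the push face and 47.5 mm to the bay's -y side of the bar's centre line.
- mark_top (a point): Top of the upright fin (5 mm thick) of the red marker clip, 76 mm above the bench, fixed on the deck 34 mm to the -y side of the bar's centre line; it has the bay's axes. The jaw is right when the pointer stands over this fin, that is, at the same x in the bay's frame. The pointer passes 5 mm above it.
- bottle_a: White reagent bottle with red screw cap, 57 mm wide, 107 mm high, standing loose on the deck next to the end plate (origin: centre of its base). To be left alone.
- bottle_b: White reagent bottle with red screw cap, 57 mm wide, 110 mm high, standing loose on the deck between bottle_a and the jaw plate, its centre about 80 mm to the +y side of the bar (origin: centre of its base). To be left alone.
- cup: Small white cup, 60 mm wide, 22 mm high, standing loose on the deck behind the jaw plate, at x about 130 mm in the bay's frame (origin: centre of its base). To be left alone.

How it is judged:
On the way:
1. the red release is pressed down while the jaw is still where it was (value of joint release above 0.08 rad and distance of jaw_face from where it was at the start of the episode below 0.015 m), for 0.05 s.
At the end, for the whole second after the job is handed in: The jaw's pointer stands within 8 mm of the red marker fin along the bar, the release paddle is up again (under 0.05 rad), the jaw is at rest, and both bottles stand upright and, like the cup, within 12 mm of where they were (x of jaw_pointer in the frame of mark_top between -0.008 and 0.008 m and value of joint release below 0.05 rad and velocity of joint jaw between -0.01 and 0.01 m/s and angle between each of bottle_a, bottle_b's own z axis and vertical below 0.15 rad and distance of each of bottle_a, bottle_b, cup from where it was at the start of the episode below 0.012 m); the robot touches nothing.
It fails at once if the jaw is forced (over 30 N) while the release is not pressed (contact force between the fingers and jaw above 30 N and value of joint release below 0.03 rad).
It fails at once if the jaw is squeezed or forced (more than 60 N) (contact force between the fingers and jaw above 60 N).
It fails at once if a bottle is moved, lifted or tipped (distance of any of bottle_a, bottle_b from where it was at the start of the episode above 0.012 m or angle between any of bottle_a, bottle_b's own z axis and vertical above 0.25 rad).
It fails at once if the cup is moved (distance of cup from where it was at the start of the episode above 0.012 m).
It also fails if it takes over 32 s, if anything falls off the work surface, if the arm or the gripper's body presses on something with over 40 N, if the wrist force passes 120 N, or if a joint passes its speed limit or range.

## Working session

There is one attempt and no reset: what is moved stays moved. The work goes in short steps, Python scripts to look and compute and a shell command to move; the robot and the scene stay as the last step left them, time stands still between calls to the robot, and variables do not carry over. Pictures are saved under pics/ and viewed, at most 10 in all, crops included, and the job is handed in when it is done.

```bash
mkdir -p pics; python3 - <<'E'
from bench import ctrl,camera
import cv2,json
for n in("scene","top"):
    c=camera(n);cv2.imwrite(f"pics/{n}0.png",c["color"])
    print(n,{k:(v.tolist() if hasattr(v,'tolist') else v) for k,v in c.items() if k!="color"})
o=ctrl.get_obs();print(o["time_s"],o["eef_pos"],o["eef_rot"],o["wrist_force"],o["opening"],ctrl.finger_overhang)
E
```

```text
scene {'fx': 405.79031323885806, 'fy': 405.79031323885806, 'cx': 322.62555270937116, 'cy': 198.31577381426578, 'xyz': [1.1579548832728315, -0.05471139263226785, 0.5670570896124785], 'rotation': [-0.40641052620404083, 0.7470457309281825, 0.4547382300200192, -0.26451144068034615]}
top {'fx': 385.8224040658125, 'fy': 385.8224040658125, 'cx': 318.4469000207708, 'cy': 202.9029259892888, 'xyz': [0.376422851619096, 0.2638644968014371, 0.9447136573700031], 'rotation': [0.06149450193475879, -0.6963840964856391, 0.7134380571254562, -0.047683907544688584]}
0.1 [ 0.23896593 -0.52245149  0.23846552] [-8.05753275e-04  9.77104193e-01  2.12759833e-01 -1.04098575e-05] [0.68879627 0.80896292 0.15727858] 0.9957841262145568 0.008
```

View pics/scene0.png

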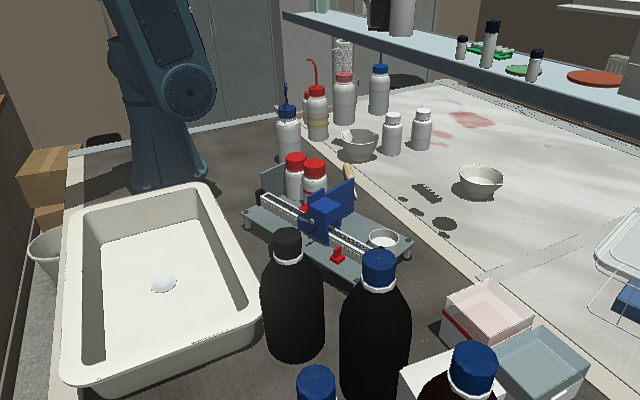

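View pics/top0.png

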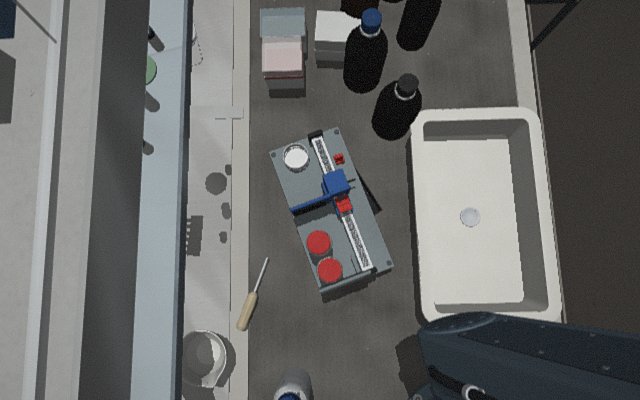

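The top view shows the bay with the blue jaw near (337,183), the red paddle near (343,206), the marker near (339,158) and the bottle caps at (318,243) and (329,270). The shelf is to the left, and two tall black bottles stand beyond the bay's back end. I'll enlarge it.

```bash
python3 - <<'E'
import cv2
a=cv2.imread("pics/top0.png")[130:215,290:400]
cv2.imwrite("pics/top0c.png",cv2.resize(a,None,fx=7,fy=7,interpolation=cv2.INTER_CUBIC))
a=cv2.imread("pics/scene0.png")[145:290,230:430]
cv2.imwrite("pics/scene0c.png",cv2.resize(a,None,fx=4,fy=4,interpolation=cv2.INTER_CUBIC))
E
```

```text
(no output)
```

View pics/top0c.png

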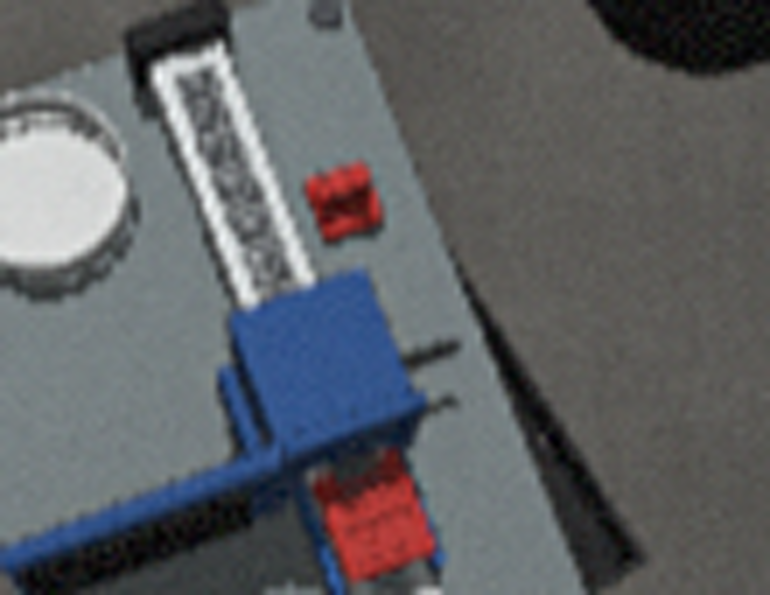

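View pics/scene0c.png

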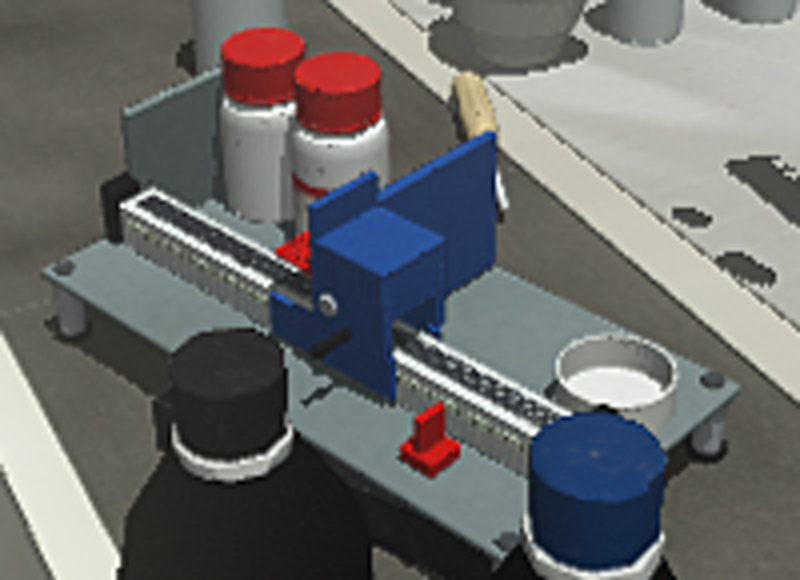

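```bash
cat > h.py <<'E'
import numpy as np
from bench import ctrl,camera
from scipy.spatial.transform import Rotation as R
C={'scene':(405.790,322.626,198.316,[1.15795,-.05471,.56706],[-0.40641052620404083,0.7470457309281825,0.4547382300200192,-0.26451144068034615]),
'top':(385.822,318.447,202.903,[.37642,.26386,.94471],[0.06149450193475879,-0.6963840964856391,0.7134380571254562,-0.047683907544688584])}
def M(q): return R.from_quat(q,scalar_first=True)
def at(n,u,v,z):
    f,cx,cy,p,q=C[n]; d=M(q).apply([(u-cx)/f,(v-cy)/f,1]); p=np.array(p)
    return p+d*(z-p[2])/d[2]
def proj(n,P):
    f,cx,cy,p,q=C[n]; c=M(q).inv().apply(np.array(P)-p); return c[...,:2]/c[...,2:]*f+[cx,cy]
E
python3 - <<'E'
from h import *
np.set_printoptions(precision=4,suppress=True)
T=lambda x,y,z:at('top',290+x/7,130+y/7,z)
S=lambda x,y,z:at('scene',230+x/4,145+y/4,z)
b0=T(188,55,.074);b1=at('top',366,268,.074);print('bar',b0,b1,np.linalg.norm(b1-b0))
X=(b0-b1)/np.linalg.norm(b0-b1);Y=np.array([-X[1],X[0],0]);O=(b0+b1)/2
print('X',X,np.degrees(np.arctan2(X[1],X[0])))
for n,P in dict(ptrT=T(458,346,.084),ptrS=S(318,352,.084),finT=T(343,190,.076),finS=S(430,409,.076),
  faceL=T(285,458,.15),faceR=T(423,404,.15),faceS1=S(310,205,.15),faceS2=S(375,175,.15),
  padFarL=T(345,580,.102),padFarR=T(435,552,.102),
  barS0=S(150,195,.074),capb=at('top',318,243,.156),capa=at('top',329,270,.153)).items():
    d=P-O;print(n,P,'bay(from bar mid)',d@X,d@Y)
E
```

```text
bar [0.6668 0.2796 0.074 ] [0.3633 0.1771 0.074 ] 0.32031481089488467
X [0.9474 0.3201 0.    ] 18.666582503636874
ptrT [0.5626 0.1939 0.084 ] bay(from bar mid) 0.03398222629241759 -0.04790660236978506
ptrS [0.5639 0.199  0.084 ] bay(from bar mid) 0.036836954208289516 -0.04345805205401292
finT [0.6181 0.2293 0.076 ] bay(from bar mid) 0.09793060747271327 -0.03214362731285986
finS [0.6207 0.2312 0.076 ] bay(from bar mid) 0.10098487098254794 -0.031080013288641323
faceL [0.5156 0.252  0.15  ] bay(from bar mid) 0.008060228538976493 0.022256823029963266
faceR [0.5309 0.2103 0.15  ] bay(from bar mid) 0.00921577840356015 -0.02214957053438542
faceS1 [0.5346 0.2114 0.15  ] bay(from bar mid) 0.013102066140413779 -0.022358031214133597
faceS2 [0.5243 0.2522 0.15  ] bay(from bar mid) 0.01640752496636212 0.01960797846361683
padFarL [0.4846 0.2335 0.102 ] bay(from bar mid) -0.027215593812799158 0.014662174021437532
padFarR [0.4927 0.205  0.102 ] bay(from bar mid) -0.028623459511888872 -0.014990810647019993
barS0 [0.3653 0.182  0.074 ] bay(from bar mid) -0.15676478417914608 0.003974498054991216
capb [0.4169 0.2807 0.156 ] bay(from bar mid) -0.07624733587515334 0.08098672590362334
capa [0.3622 0.2597 0.153 ] bay(from bar mid) -0.13478622270525856 0.07864546682502206
```

```bash
python3 -m pendant '[[0,0,0.3,0,0,0],[0.1,0.28,0,0,0,0],[0.1,0.28,0,0,0,0],[0.1,0.28,0,0,0,0],[0.1,0.28,0,0,0,0],[0.1,0.28,0,0,0,0],[0.1,0.28,0,0,0,0],[0.1,0.28,0,0,0,0],[0.1,0.28,0,0,0,0],[0.1,0.28,0,0,0,-0.066]]' -1; python3 - <<'E'
from h import *
from scipy.optimize import least_squares
r=least_squares(lambda P:np.r_[proj('top',P)-[408,81],proj('scene',P)-[287,233]],[.65,.08,.2]);print(r.x,r.fun)
E
```

```text
time_s: 1.35
eef_pos: [0.4192, -0.017, 0.2993]
eef_rot: [0.0, 0.987, 0.161, 0.0]
wrist_force: [0.8, -1.0, 0.4]
opening: 0.008
grasp_force: 0.0
[0.72632203 0.0954363  0.2283259 ] [-0.18199095 -0.06276445 -0.1364784   0.00478153]
```

```bash
python3 -m pendant '[[0.074,0.203,0,0,0,0],[0.074,0.203,0,0,0,0],[0.074,0.203,0,0,0,0],[0.074,0.203,0,0,0,0],[0.075,0.202,0,0,0,0],[0.075,0.202,0,0,0,0],[0,0,-0.2,0,0,0],[0,0,-0.3,0,0,0],[0,0,-0.25,0,0,0],[0,0,0,0,0,0]]' -1; python3 - <<'E'
from h import *
import cv2
a=camera("scene")["color"][130:270,230:430]
cv2.imwrite("pics/s1.png",cv2.resize(a,None,fx=4,fy=4,interpolation=cv2.INTER_CUBIC))
E
```

```text
time_s: 2.6
eef_pos: [0.5046, 0.2235, 0.1448]
eef_rot: [0.0, 0.987, 0.162, -0.005]
wrist_force: [0.1, 0.7, 0.6]
opening: 0.0
grasp_force: 0.0
```

View pics/s1.png

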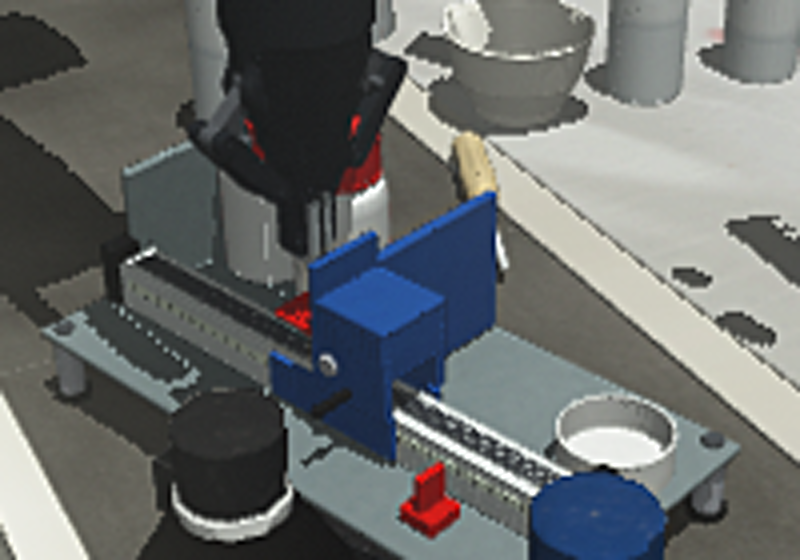

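The fingers are shut above the red paddle and in front of the blue face (tips near crop (315,270)). The bottles are clear to the side. Next I'll lower to just above touching.

```bash
python3 -m pendant '[[0,0,-0.05,0,0,0],[0,0,-0.05,0,0,0],[0,0,-0.035,0,0,0],[0,0,-0.015,0,0,0],[0,0,0,0,0,0],[0,0,0,0,0,0],[0,0,0,0,0,0],[0,0,0,0,0,0],[0,0,0,0,0,0],[0,0,0,0,0,0]]' -1
```

```text
time_s: 3.9
eef_pos: [0.5083, 0.2242, 0.1193]
eef_rot: [-0.0, 0.987, 0.162, 0.0]
wrist_force: [-0.5, -0.5, -0.6]
opening: -0.002
grasp_force: 0.0
```

```bash
python3 -m pendant '[[0,0,-0.02,0,0,0],[0,0,-0.02,0,0,0],[0,0,-0.01,0,0,0],[0,0,-0.01,0,0,0],[0,0,-0.01,0,0,0],[0,0,-0.01,0,0,0],[0,0,0,0,0,0],[0,0,0,0,0,0],[0,0,0,0,0,0],[0,0,0,0,0,0]]' -1
```

```text
time_s: 5.15
eef_pos: [0.5086, 0.2243, 0.1039]
eef_rot: [-0.0, 0.987, 0.162, 0.0]
wrist_force: [-2.2, -1.7, 6.4]
opening: 0.002
grasp_force: 3.2
```

```bash
python3 -m pendant '[[0,0,-0.005,0,0,0],[0,0,-0.005,0,0,0],[0,0,0,0,0,0],[0,0,0,0,0,0],[0,0,0,0,0,0],[0,0,0,0,0,0],[0,0,0,0,0,0],[0,0,0,0,0,0],[0,0,0,0,0,0],[0,0,0,0,0,0]]' -1;  python3 - <<'E'
from h import *
import cv2
a=camera("scene")["color"][170:250,270:370]
cv2.imwrite("pics/s2.png",cv2.resize(a,None,fx=7,fy=7,interpolation=cv2.INTER_CUBIC))
E
```

```text
time_s: 6.4
eef_pos: [0.51, 0.2248, 0.1033]
eef_rot: [-0.0, 0.987, 0.162, 0.002]
wrist_force: [-2.1, 0.5, 12.2]
opening: -0.004
grasp_force: 6.0
```

View pics/s2.png

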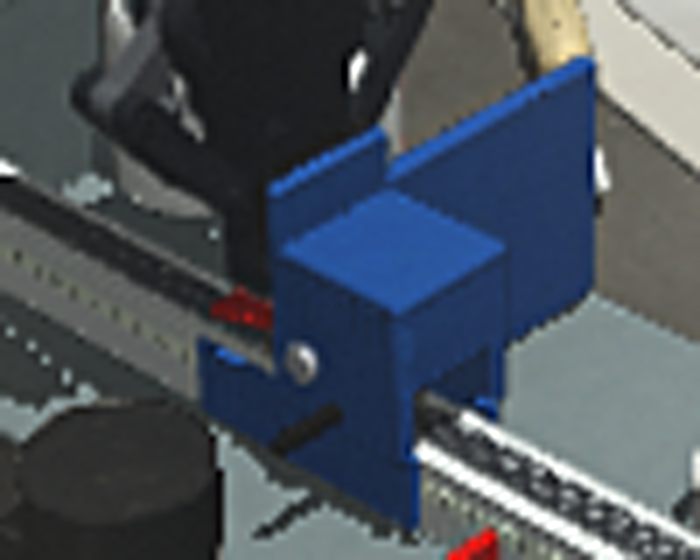

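The paddle is tipped down at crop (245,305), and the sharp force rise to 12 N shows it is on its hard stop. The jaw hasn't moved, with its pointer tip still near crop (275,445). Now I'll push back along the bar.

```bash
python3 -m pendant '[[0.015,0.005,0,0,0,0],[0.03,0.01,0,0,0,0],[0.03,0.01,0,0,0,0],[0.03,0.01,0,0,0,0],[0.03,0.01,0,0,0,0],[0.03,0.01,0,0,0,0],[0.03,0.01,0,0,0,0],[0.03,0.01,0,0,0,0],[0,0,0,0,0,0],[0,0,0,0,0,0]]' -1;  python3 - <<'E'
from h import *
import cv2
a=camera("top")["color"][140:220,310:390]
cv2.imwrite("pics/t3.png",cv2.resize(a,None,fx=7,fy=7,interpolation=cv2.INTER_CUBIC))
a=camera("scene")["color"][190:270,290:390]
cv2.imwrite("pics/s3.png",cv2.resize(a,None,fx=7,fy=7,interpolation=cv2.INTER_CUBIC))
E
```

```text
time_s: 7.7
eef_pos: [0.5552, 0.2406, 0.1034]
eef_rot: [-0.001, 0.987, 0.162, 0.003]
wrist_force: [-0.4, 3.4, 8.7]
opening: 0.003
grasp_force: 4.5
```

View pics/s3.png

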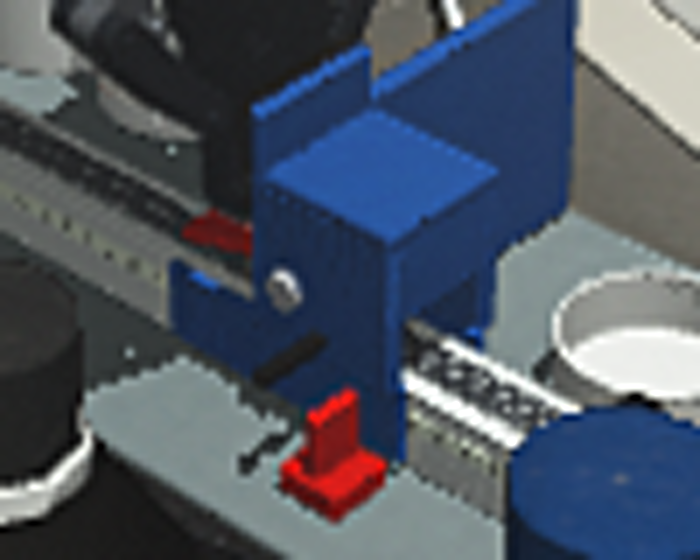

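The jaw has moved. The pointer tip is at crop (260,378), short of the fin top at crop (333,399), and the paddle is still down at (215,232).

```bash
python3 - <<'E'
from h import *
X=np.array([.9474,.3201,0]);O=np.array([.51505,.22835,0])
for n,x,y,z in(('ptr',259,378,.084),('fin',333,399,.076)):
    d=at('scene',290+x/7,190+y/7,z)-O;print(n,d@X,d@[-.3201,.9474,0])
E
```

```text
ptr 0.08652014643943103 -0.04475279822532543
fin 0.10058579604664754 -0.03042435498832694
```

```bash
python3 -m pendant '[[0.016,0.005,0,0,0,0],[0.02,0.007,0,0,0,0],[0.02,0.007,0,0,0,0],[0.01,0.0035,0,0,0,0],[0,0,0,0,0,0],[0,0,0,0,0,0],[0,0,0,0,0,0],[0,0,0,0,0,0],[0,0,0,0,0,0],[0,0,0,0,0,0]]' -1;  python3 - <<'E'
from h import *
import cv2
a=camera("top")["color"][135:215,310:390]
a=cv2.resize(a,None,fx=5,fy=5,interpolation=cv2.INTER_CUBIC)
b=camera("scene")["color"][210:290,310:390]
b=cv2.resize(b,None,fx=5,fy=5,interpolation=cv2.INTER_CUBIC)
cv2.imwrite("pics/s4.png",np.hstack([a,b]))
E
```

```text
time_s: 9.05
eef_pos: [0.5679, 0.245, 0.1034]
eef_rot: [-0.001, 0.987, 0.162, 0.002]
wrist_force: [-1.1, 2.2, 9.7]
opening: -0.0
grasp_force: 5.2
```

View pics/s4.png

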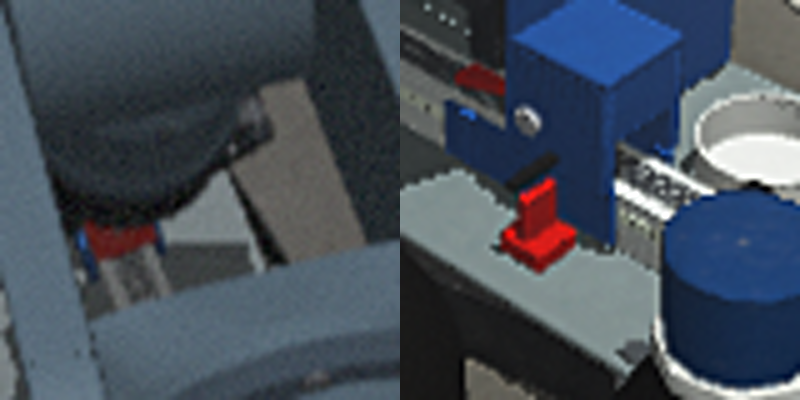

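The pointer's tip is at panel (112,185), which now lines up with the fin top at (138,182). The paddle is still down, and the arm blocks the top view. I'll lift straight up, then away.

```bash
python3 - <<'E'
from h import *
d=at('scene',310+112/5,210+185/5,.084)-[.51505,.22835,0];print(d@[.9474,.3201,0],d@[-.3201,.9474,0])
E
python3 -m pendant '[[0,0,0.02,0,0,0],[0,0,0.03,0,0,0],[0,0,0.04,0,0,0],[0,0,0.1,0,0,0],[0,0,0.2,0,0,0],[0,0,0.3,0,0,0],[0,0,0.3,0,0,0],[-0.05,-0.25,0,0,0,0],[-0.1,-0.28,0,0,0,0],[-0.1,-0.28,0,0,0,0]]' -1
python3 -m pendant '[[-0.1,-0.28,0,0,0,0],[-0.1,-0.28,0,0,0,0],[-0.1,-0.28,0,0,0,0],[-0.1,-0.28,0,0,0,0],[0,0,0,0,0,0],[0,0,0,0,0,0],[0,0,0,0,0,0],[0,0,0,0,0,0],[0,0,0,0,0,0],[0,0,0,0,0,0]]' -1
python3 - <<'E'
from h import *
import cv2
a=camera("top")["color"][135:295,270:400]
a=cv2.resize(a,None,fx=3.5,fy=3.5,interpolation=cv2.INTER_CUBIC)[:560,:400]
b=camera("scene")["color"][170:282,310:390]
b=cv2.resize(b,None,fx=5,fy=5,interpolation=cv2.INTER_CUBIC)
cv2.imwrite("pics/s5.png",np.hstack([a,b]))
E
```

```text
0.10027307697157312 -0.04428640521348468
time_s: 10.4
eef_pos: [0.5157, 0.0803, 0.3005]
eef_rot: [0.0, 0.987, 0.162, 0.001]
wrist_force: [0.4, -0.5, 0.9]
opening: 0.002
grasp_force: 0.0
time_s: 11.65
eef_pos: [0.4366, -0.1418, 0.2992]
eef_rot: [-0.0, 0.987, 0.162, -0.0]
wrist_force: [0.2, 0.5, 1.3]
opening: 0.001
grasp_force: 0.0
```

View pics/s5.png

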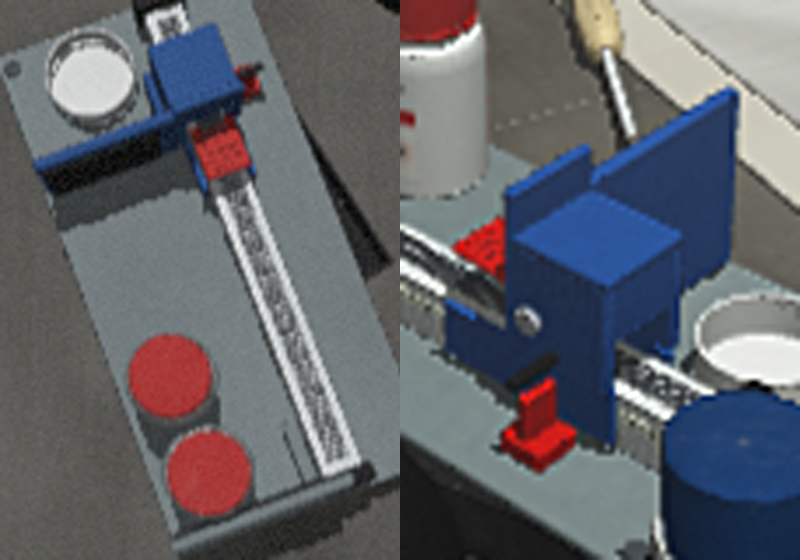

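The paddle is up again and bright at panel (480,245). The pointer at (512,387) stands over the fin at (538,383), with the residual measured at about 1 mm. The bottles and cup look undisturbed and the robot is clear.

```bash
python3 -c "
from bench import ctrl
print(ctrl.hand_in())"
```

```text
the job is handed in; nothing more can be done
None
```

I pressed the release, pushed the jaw back about 64 mm and let go: in the last pictures its pointer was within about 1 mm of the marker fin, the paddle was up, and the bottles and cup looked undisturbed; the job is handed in, but no verdict was returned.

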